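# Line up the tile trivets along the brass rail

## Robot

A 7-joint arm with a two-finger parallel gripper is mounted at the origin on the work surface. World frame = base frame: x ahead of the robot, y to its left, z up, the work surface at z = 0. Lengths are in m, angles in rad, forces in N, time in s.
With the tool pointing down it reaches from about 0.4 to 0.875 m from the base axis. Payload 19.3 kg.
Tool frame: the origin (TCP) lies midway between the tips of the shut fingers; the grasp point (between the pads) lies 19 mm behind it; x points along the fingers, y is the direction in which the jaws open and shut, and the axes are right-handed (so a half turn about x gives the same grasp; the last joint's range is limited). The gripper opens to 85 mm and grips with 20 to 120 N. Pads are 22 mm wide; open, the fingers measure 114 mm over their backs; the gripper's body (76 mm by 85 mm) begins 54 mm behind the grasp point. The pads swing forward as they close: fully open they stand 13 mm farther back than shut.
Start: joints at [1.089, 0.521, -0.036, 1.599, 0.021, 1.021, -0.113], TCP at [0.25, -0.573, 0.209] pointing down, gripper open.
Joint ranges: [-2.91, 2.91], [-0.3, 2.13], [-1.5, 1.42], [0.17, 2.43], [-1.26, 4.41], [0.16, 1.93], [-2.52, 2.52]. Speed limits (rad/s): [1.89, 1.89, 2.39, 2.39, 3.01, 3.01, 3.01].

## Interface

Orientations are given as [roll, pitch, yaw] about the fixed x, y, z axes, in that order (R = Rz(yaw) Ry(pitch) Rx(roll)).
In Python, from workcell import telemetry, vision, workorder gives the robot as it stands. The module is installed in compiled form; this text tells all that it offers.
- The arm moves only by the tool play_rows, never from a script. Its argument "deltas" is a list of rows, each a list of 7 numbers: the shift along the world's x, y, z in mm, then the turn, a rotation vector about the world's x, y, z in degrees, then the finger opening in mm, from 0 to 85.4. In form: [[x, y, z, wx, wy, wz, jaw], ...]. A call has 1 to 8 rows; each row shifts and turns the commanded pose from where the row before left it; what a row does not reach is not made up. A row lasts 1/8 s, in which the tool goes at most 62.5 mm and 10.7 degrees, less where a joint would pass 70% of its speed; a pose out of reach is approached as far as the arm can. A call with a gripper value outside its range is refused whole. The fingers move at their own pace and stop on an object; "grip_force" is the grip in N (left out, the last holds). Time passes only in rows, so rows that do not move let the fingers close. It gives the time, the measured TCP pose, the force and the opening at its end, in the units of the state.
- telemetry.observe(): the state, without advancing time (a new reading comes with each control period).
- vision.grab_frame(name): name is "scene" or "top"; returns the picture (384x512x3 uint8, red, green, blue); there is no depth.
- vision.camera_info(name): a dict with "mtx" (3x3 intrinsics, pixels), "rvec" (rotation vector, rad) and "tvec" (3), from world to camera coordinates, as OpenCV has them. Camera axes: x right, y down, z forward; pixel columns grow to the right and rows downward; lengths in m; the calibration is good to about 2 mm. A picture is of the moment at which its call begins. camera_info takes no time and is no camera call.
- workorder.job_done(): hands the job in, once; it reports no verdict.
The state is a dict: "clock": time; "qpos": joint angles; "qd": joint speeds; "joint_efforts": joint torques, N m; "position": TCP position; "tool_rot": TCP orientation; "force": force on the tool from outside, world axes, zero at the start; "moment": the same for the moment, N m; "grip_width": finger opening in m.
Only numpy, scipy, OpenCV 4.12 (cv2) and the standard library are available. Lean on these libraries where they do the work, as an engineer would, in place of code of your own. Each camera call takes 0.05 s, during which the arm holds its last target. There are 200 camera calls.

## Task

Make a pot rest for the hot pans: slide the three loose tile trivets into one straight row, flat on the worktop and flush against the long bar of the brass corner rail, closed up edge to edge with the end tile flush against the short bar. The order of the colours does not matter; leave the pans and the salt jar where they stand.

Things in the scene. Friction and masses are not known exactly. Their poses are not given: they have to be found in the camera images.
- rail: low L-shaped brass rail fixed to the worktop, bars 22 mm high, 12 mm thick. Origin: inside corner, at worktop level. Long bar: 460 mm from the corner along the rail's -y, inner face at its x = 0, on the side away from the robot. Short bar: 65 mm from the corner along the rail's -x (towards the robot), inner face at its y = 0. The tiles belong inside, at negative x and y of the rail
- tile_blue: dark blue, pale pattern: square tile trivet 90 x 90 mm, 18 mm thick (12 mm glazed ceramic on a full-size cork sole), about 0.24 kg, too wide for the gripper; lies loose and flat on the worktop, glazed side up; origin: centre of its underside; x and y parallel to its edges, z up
- tile_taupe: brown-grey, cream pattern: square tile trivet 90 x 90 mm, 18 mm thick (12 mm glazed ceramic on a full-size cork sole), about 0.24 kg, too wide for the gripper; lies loose and flat on the worktop, glazed side up; origin: centre of its underside; x and y parallel to its edges, z up
- tile_pale: off-white, dark blue pattern: square tile trivet 90 x 90 mm, 18 mm thick (12 mm glazed ceramic on a full-size cork sole), about 0.24 kg, too wide for the gripper; lies loose and flat on the worktop, glazed side up; origin: centre of its underside; x and y parallel to its edges, z up
- saucepan: copper saucepan, 120 mm across, 65 mm high, brass handle sticking out 120 mm along its own x, up to 80 mm high; loose, stands on the worktop near the work, not part of the job; origin: centre of its underside
- small_pan: small copper pan, 90 mm across, 50 mm high, brass handle sticking out 100 mm along its own x, up to 65 mm high; loose, stands on the worktop near the work, not part of the job; origin: centre of its underside
- salt_jar: white ceramic jar with cork stopper, 80 mm across, 70 mm high; loose, stands on the worktop near the work, not part of the job; origin: centre of its underside
Not all that is in view belongs to the job. What is shaped like the tile_pale but pink, purple or turquoise is not meant.

How it is judged:
By the outcome, as a careful person would: the job done as asked, in the order asked, and still so for the second after the job is handed in, with the robot touching nothing.
It also fails if it takes over 64 s, if anything falls off the work surface, if the arm or the gripper's body presses on something with over 40 N, if the wrist force passes 120 N, or if a joint passes its speed limit or range.

## Working session

There is one attempt and no reset: what is moved stays moved. The work goes in short steps, Python scripts to look and compute and a tool call to move; the robot and the scene stay as the last step left them, time stands still between calls to the robot, and variables do not carry over. Pictures are saved under pics/ and viewed, about 8 in all and at most 12, crops included, and the job is handed in when it is done.

Besides the shell and the picture viewer there is one more tool, called after "Emit:" as name([rows], argument=value, ...), one row to a line, values as JSON. play_rows: Moves the arm, as the interface text tells. Its arguments: {"type":"object","properties":{"deltas":{"type":"array","items":{"type":"array","items":{"type":"number"}}},"grip_force":{"type":"number"}},"required":["deltas"]}

```bash
mkdir -p pics; python3 - <<'E'
from workcell import telemetry, vision
import cv2,numpy as np
print(telemetry.observe())
for n in("top","scene"):
    f=vision.grab_frame(n); cv2.imwrite(f"pics/{n}0.png",f[:,:,::-1]); 
    c=vision.camera_info(n); print(n,c); R=cv2.Rodrigues(np.array(c["rvec"]))[0]; print(-R.T@np.array(c["tvec"]).ravel())
    cv2.imwrite(f"pics/{n}0b.png",cv2.resize(f[:,:,::-1],(800,600),interpolation=cv2.INTER_CUBIC))
E
```

```text
{'clock': 0.0, 'qpos': array([ 1.08879486,  0.5220345 , -0.03635362,  1.6000029 ,  0.02125492,
        1.02113493, -0.11281254]), 'qd': array([ 0.00130365,  0.0009559 , -0.00061162,  0.00115191,  0.00068538,
        0.00079405, -0.000403  ]), 'joint_efforts': array([ 1.26919433e-03, -9.27124071e+01,  1.98055364e+00, -3.69942033e+01,
        1.78365433e-02,  8.10212310e-03, -8.65830953e-05]), 'position': array([ 0.24997451, -0.57242202,  0.20821455]), 'tool_rot': array([-1.46978285,  1.56960311,  2.08364012]), 'force': array([0.59529875, 0.27416897, 0.56256652]), 'moment': array([-0.00352636, -0.01532948,  0.03083484]), 'grip_width': 0.08569342962440515}
top {'mtx': array([[420.31721816,   0.        , 249.2797304 ],
       [  0.        , 420.31721816, 192.67103756],
       [  0.        ,   0.        ,   1.        ]]), 'rvec': array([ 2.10149223, -2.1491338 ,  0.20794079]), 'tvec': array([-0.00281251,  0.58779788,  1.3104838 ])}
[ 0.33167906 -0.0042142   1.39744527]
scene {'mtx': array([[357.48741891,   0.        , 255.0469663 ],
       [  0.        , 357.48741891, 191.66199864],
       [  0.        ,   0.        ,   1.        ]]), 'rvec': array([ 1.1713337 ,  2.15535384, -1.1032171 ]), 'tvec': array([ 0.34973187, -0.24454241,  1.53563471])}
[1.36530856 0.45060288 0.68787857]
```

View pics/top0b.png

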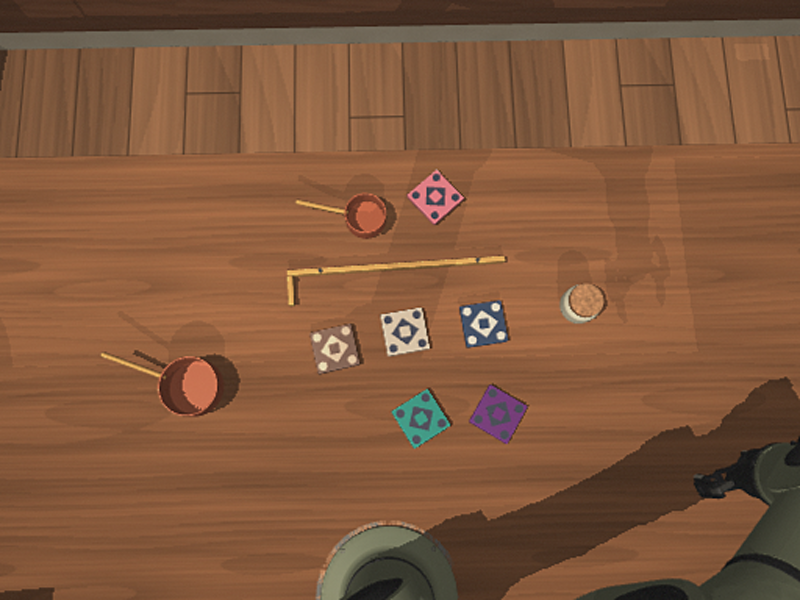

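View pics/scene0b.png

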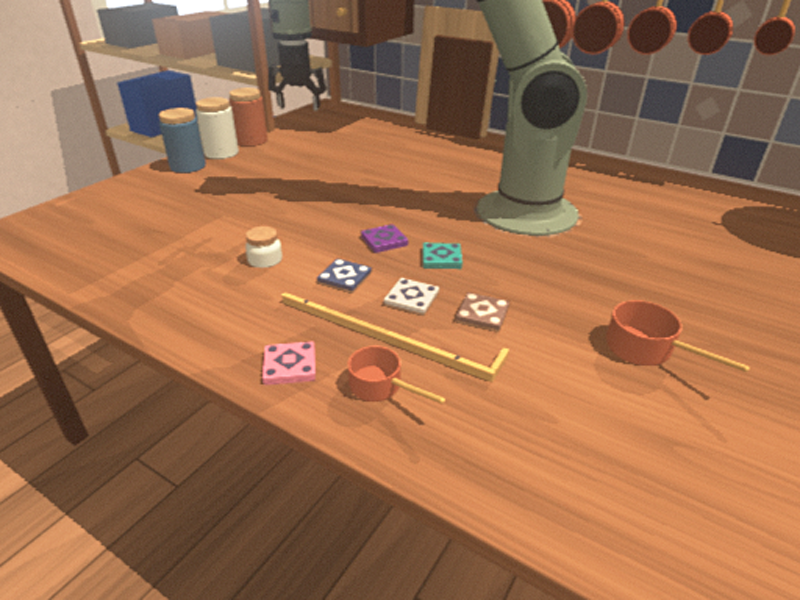

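The top view shows the corner rail with its corner at about (292,272), and the taupe, pale and blue tiles at (335,349), (405,331) and (484,323). The distractors are pink (435,196), teal (422,417) and purple (499,413). The scene view agrees. Next I measure positions.

```bash
cat > h.py <<'E'
from workcell import telemetry, vision
import cv2,numpy as np
from scipy.spatial.transform import Rotation as Ro
def cast(n,px,z):
    c=vision.camera_info(n); R=Ro.from_rotvec(np.ravel(c["rvec"])).as_matrix(); o=-R.T@np.ravel(c["tvec"])
    p=cv2.undistortPoints(np.float64(px).reshape(-1,1,2),c["mtx"],None).reshape(-1,2)
    d=np.c_[p,np.ones(len(p))]@R
    return (o+d*((z-o[2])/d[:,2])[:,None])[:,:2]
def state():
    s=telemetry.observe(); R=Ro.from_euler("xyz",s["tool_rot"]).as_matrix()
    print("t %.2f"%s["clock"],"pos",(s["position"]*1e3).round(1),"F",s["force"].round(1),"w",round(s["grip_width"]*1e3,1),"fingers",R[:,0].round(3),"jaw ang",round(np.degrees(np.arctan2(R[1,1],R[0,1])),1))
def tiles(f):
    h=cv2.cvtColor(f,cv2.COLOR_RGB2HSV).astype(int);H,S,V=h[...,0],h[...,1],h[...,2]
    # tiles: anything not wood-like (low saturation, or blue hue), closed
    blue=((H>100)&(H<125)&(S>60)); low=(S<105)
    m=((blue|low)*255).astype(np.uint8)
    return m,h
E
python3 - <<'E'
from h import *
state()
f=cv2.imread("pics/top0.png")[:,:,::-1].copy()
h=cv2.cvtColor(f,cv2.COLOR_RGB2HSV)
for n,(u,v) in dict(taupe=(322,345),pale=(392,335),blue=(468,325),wood=(400,370),rail=(400,266),wood2=(360,300)).items():
    print(n,h[int(v/1.5625),int(u/1.5625)])
m,_=tiles(f); m[:150]=0;m[290:]=0
cs,_=cv2.findContours(m,cv2.RETR_EXTERNAL,cv2.CHAIN_APPROX_NONE)
for c in cs:
    if cv2.contourArea(c)>80:
        c0=c.reshape(-1,2).mean(0)
        p=cast("top",c,0.018); r=cv2.minAreaRect((p*1e3).astype(np.float32)); print(c0.round(),r)
rm=((h[...,0]>17)&(h[...,0]<32)&(h[...,1]>110)&(h[...,2]>120)).astype(np.uint8)
n,l,st,ce=cv2.connectedComponentsWithStats(rm)
for i in range(1,n):
    if st[i,4]>15: print(i,st[i],ce[i])
cv2.imwrite("pics/m.png",cv2.resize(np.hstack([m,rm*255])[130:300],(800,133)))
E
```

```text
t 0.10 pos [ 250.  -572.5  208.3] F [ 0.6 -0.4  0.3] w 85.6 fingers [-0.     0.001 -1.   ] jaw ang -66.4
taupe [ 10  95 139]
pale [ 17  58 211]
blue [108  84 100]
wood [ 12 147 130]
rail [ 17 149 228]
wood2 [ 12 144 156]
[495. 287.] ((265.5218505859375, -793.5166625976562), (27.082914352416992, 125.5185317993164), 10.039766311645508)
[269. 267.] ((347.97833251953125, -74.72335815429688), (41.56979751586914, 41.8214225769043), 74.80310821533203)
[319. 264.] ((353.3768310546875, -235.74371337890625), (43.13179397583008, 43.80268096923828), 14.238778114318848)
[214. 223.] ((496.5394592285156, 102.84066772460938), (88.99227905273438, 88.0044174194336), 11.981175422668457)
[259. 212.] ((529.0197143554688, -45.88495635986328), (91.46243286132812, 92.031982421875), 9.043865203857422)
[309. 207.] ((542.487548828125, -213.78453063964844), (91.11813354492188, 91.88700866699219), 7.596179485321045)
[368. 197.] ((573.7689819335938, -412.3917236328125), (80.57228088378906, 63.4998893737793), 31.869871139526367)
17 [291 167   9   3  20] [294.7  168.05]
24 [207 170  30   5  64] [221.109375 172.09375 ]
28 [184 172  21   5  56] [193.83928571 173.92857143]
32 [184 177   4  19  29] [185.24137931 187.4137931 ]
33 [ 65 226  37  15  45] [ 82.53333333 233.08888889]
```

```bash
cat >> h.py <<'E'
def rail(f):
    h=cv2.cvtColor(f,cv2.COLOR_RGB2HSV).astype(int)
    rm=((h[...,2]>185)&(h[...,1]>90)&(h[...,0]>12)&(h[...,0]<32)); rm[:158]=0;rm[200:]=0;rm[:,:180]=0;rm[:,330:]=0
    return rm
E
python3 - <<'E'
from h import *
f=cv2.imread("pics/top0.png")[:,:,::-1].copy()
rm=rail(f); v,u=np.nonzero(rm); p=cast("top",np.c_[u,v],.022)*1e3
# columnwise extents on long bar
a=u>195; P=p[a]; k=np.polyfit(P[:,1],P[:,0],1)
d=(P[:,0]-np.polyval(k,P[:,1]))*np.cos(np.arctan(k[0]))
keep=abs(d)<12; k=np.polyfit(P[keep,1],P[keep,0],1); d=(P[:,0]-np.polyval(k,P[:,1]))
print("long: x=%.4f*y+%.1f"%tuple(k),"deg",np.degrees(np.arctan(k[0])),"thick p2/98",np.percentile(d,[2,50,98]), "y range",P[:,1].min(),P[:,1].max(),len(P))
b=(v>178)&(u<195); Q=p[b]; print("short n",len(Q),"x",Q[:,0].min(),Q[:,0].max(),"y",np.percentile(Q[:,1],[0,5,50,95,100]))
kb=np.polyfit(Q[:,0],Q[:,1],1);print("short: y=%.4f*x+%.1f"%tuple(kb))
g=cv2.resize(f[155:290,175:385],None,fx=3.8,fy=3.8,interpolation=cv2.INTER_NEAREST)
cv2.imwrite("pics/z1.png",g[:,:,::-1])
E
```

```text
long: x=-0.0462*y+671.9 deg -2.64652362298217 thick p2/98 [-5.15683859  0.03184831  5.10794335] y range -264.1324820173287 161.14285032166626 367
short n 53 x 594.0508735814865 645.4153399951556 y [190.99552976 191.03891572 194.59426184 201.23231058 201.28808947]
short: y=0.0883*x+141.3
```

View pics/z1.png

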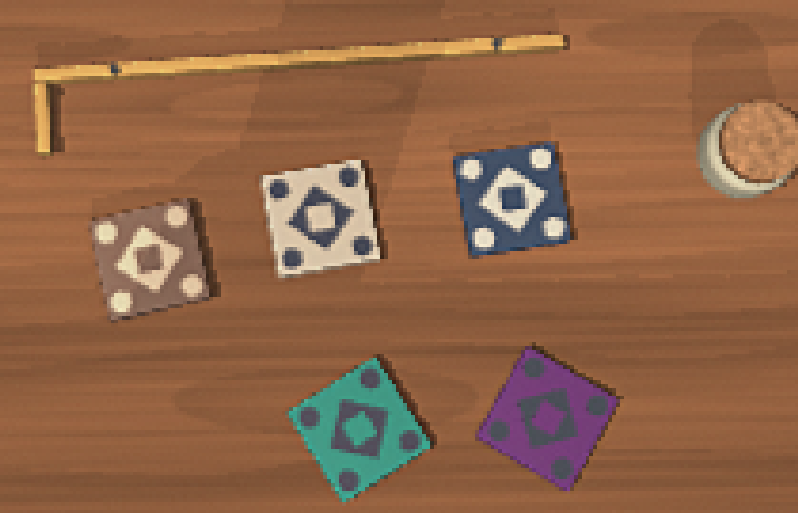

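Emit:
play_rows([
  [27, 44, -8, 0, 0, -2.6, 50],
  [27, 44, -8, 0, 0, -2.6, 50],
  [27, 44, -8, 0, 0, -2.6, 50],
  [27, 44, -8, 0, 0, -2.6, 50],
  [27, 44, -8, 0, 0, -2.6, 50],
  [27, 44, -8, 0, 0, -2.6, 50],
  [27, 44, -8, 0, 0, -2.6, 50],
  [27, 44, -8, 0, 0, -2.6, 50],
], grip_force=40)

```text
clock: 1.1
position: [0.4667, -0.2193, 0.1445]
tool_rot: [-0.333, 1.571, 2.856]
force: [1.1, -0.1, -0.2]
grip_width: 0.0498
```

Emit:
play_rows([
  [0, 0, 0, 0, 0, 0, 50],
  [0, 0, 0, 0, 0, 0, 50],
])

```text
clock: 1.35
position: [0.4658, -0.2211, 0.1447]
tool_rot: [0.197, 1.57, -2.896]
force: [-1.0, -0.2, -0.1]
grip_width: 0.05
```

```bash
python3 -c "
from h import *
state()"
```

```text
t 1.35 pos [ 465.8 -221.1  144.7] F [-1.  -0.2 -0.1] w 50.0 fingers [-0.001 -0.    -1.   ] jaw ang -87.2
```

Emit:
play_rows([
  [0, 4, -45, 0, 0, 0, 50],
  [0, 0, -45, 0, 0, 0, 50],
  [0, 0, -35, 0, 0, 0, 50],
  [0, 0, -14, 0, 0, 0, 50],
  [0, 0, 0, 0, 0, 0, 50],
  [15, 0.7, 0, 0, 0, 0, 50],
  [12, 0.5, 0, 0, 0, 0, 50],
  [12, 0.5, 0, 0, 0, 0, 50],
])

```text
clock: 2.35
position: [0.5068, -0.215, 0.0065]
tool_rot: [2.863, 1.569, -0.23]
force: [-0.6, -0.3, -0.5]
grip_width: 0.0502
```

Emit:
play_rows([
  [12, 0.6, 0, 0, 0, 0, 50],
  [12, 0.6, 0, 0, 0, 0, 50],
  [12, 0.6, 0, 0, 0, 0, 50],
  [12, 0.6, 0, 0, 0, 0, 50],
  [7, 0.3, 0, 0, 0, 0, 50],
  [0, 0, 0, 0, 0, 0, 50],
])

```text
clock: 3.1
position: [0.5604, -0.2122, 0.0057]
tool_rot: [-1.594, 1.571, 1.597]
force: [-0.1, 1.2, 0.4]
grip_width: 0.0502
```

```bash
python3 -c "
from h import *
state()
f=vision.grab_frame('scene'); cv2.imwrite('pics/s1.png',cv2.resize(f[120:260,130:380,::-1],None,fx=3.2,fy=3.2,interpolation=cv2.INTER_CUBIC))"
```

```text
t 3.10 pos [ 560.4 -212.2    5.7] F [-0.1  1.2  0.4] w 50.2 fingers [-0.  0. -1.] jaw ang -87.2
```

View pics/s1.png

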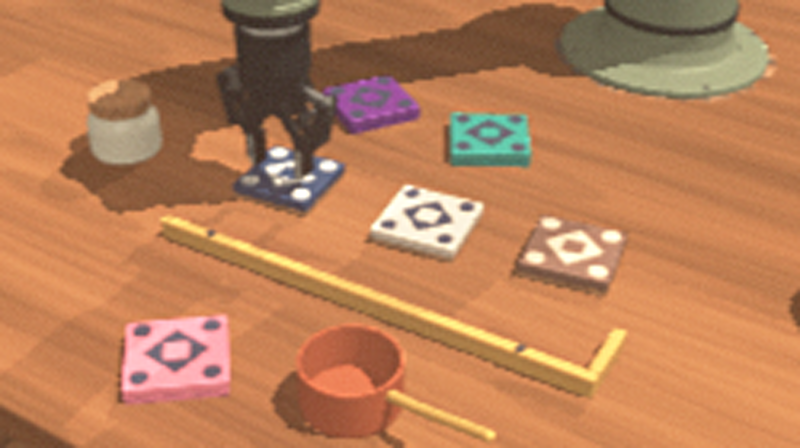

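The view shows the fingers hovering over the blue tile at about (285,175), and the tile hasn't moved. Half-open, the tips stand farther back than I assumed. I'll back off and probe the worktop for their height.

Emit:
play_rows([
  [0, 0, 15, 0, 0, 0, 50],
  [-46, -2, 0, 0, 0, 0, 50],
  [-46, -2, 0, 0, 0, 0, 50],
  [0, 0, -15, 0, 0, 0, 50],
  [0, 0, -3, 0, 0, 0, 50],
  [0, 0, 0, 0, 0, 0, 50],
])

```text
clock: 3.9
position: [0.469, -0.2162, 0.0029]
tool_rot: [-3.041, 1.57, 0.15]
force: [0.3, 0.2, -0.4]
grip_width: 0.05
```

Emit:
play_rows([
  [0, 0, -3, 0, 0, 0, 50],
  [0, 0, 0, 0, 0, 0, 50],
])

```text
clock: 4.15
position: [0.4683, -0.2162, -0.0003]
tool_rot: [-0.744, 1.571, 2.446]
force: [0.8, 0.2, 0.1]
grip_width: 0.0502
```

Emit:
play_rows([
  [0, 0, -2, 0, 0, 0, 50],
  [0, 0, 0, 0, 0, 0, 50],
])

```text
clock: 4.4
position: [0.4681, -0.2163, -0.0023]
tool_rot: [-0.502, 1.571, 2.688]
force: [0.1, -0.4, 0.3]
grip_width: 0.05
```

Emit:
play_rows([
  [0, 0, -2, 0, 0, 0, 50],
  [0, 0, 0, 0, 0, 0, 50],
])

```text
clock: 4.65
position: [0.468, -0.2163, -0.0044]
tool_rot: [-0.477, 1.571, 2.713]
force: [-1.0, -0.2, 0.5]
grip_width: 0.0501
```

Emit:
play_rows([
  [0, 0, -1, 0, 0, 0, 50],
  [0, 0, 0, 0, 0, 0, 50],
])

```text
clock: 4.9
position: [0.4681, -0.2163, -0.0053]
tool_rot: [-0.656, 1.571, 2.534]
force: [-0.3, 0.8, -0.3]
grip_width: 0.0499
```

Emit:
play_rows([
  [0, 0, -1, 0, 0, 0, 50],
  [0, 0, 0, 0, 0, 0, 50],
])

```text
clock: 5.15
position: [0.4681, -0.2163, -0.0063]
tool_rot: [-0.779, 1.571, 2.411]
force: [0.5, 0.1, 0.4]
grip_width: 0.0501
```

Emit:
play_rows([
  [10, 0.5, 0, 0, 0, 0, 50],
  [10, 0.5, 0, 0, 0, 0, 50],
  [10, 0.5, 0, 0, 0, 0, 50],
  [10, 0.5, 0, 0, 0, 0, 50],
  [10, 0.5, 0, 0, 0, 0, 50],
  [10, 0.5, 0, 0, 0, 0, 50],
  [0, 0, 0, 0, 0, 0, 50],
])

```text
clock: 6.02
position: [0.5289, -0.2131, -0.0063]
tool_rot: [-3.013, 1.57, 0.177]
force: [-0.3, 0.6, -0.3]
grip_width: 0.0501
```

```bash
python3 -c "
from h import *
state()
f=vision.grab_frame('scene'); cv2.imwrite('pics/s2.png',cv2.resize(f[120:260,130:380,::-1],None,fx=3.2,fy=3.2,interpolation=cv2.INTER_CUBIC))"
```

```text
t 6.03 pos [ 528.9 -213.1   -6.3] F [-0.3  0.6 -0.3] w 50.1 fingers [ 0.  0. -1.] jaw ang -87.2
```

View pics/s2.png

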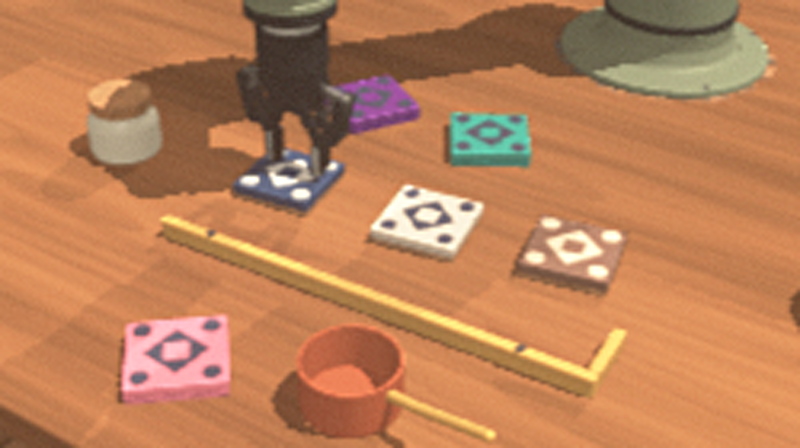

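```bash
python3 -c "
from h import *
print('tile centre',cast('scene',[[220,175.6]],.018)*1e3)
for z in (0,.018,.03,.04,.05): print(z,(cast('scene',[[229.4,174.7],[214.4,169.4]],z)*1e3).round(0).tolist())
f=vision.grab_frame('top'); cv2.imwrite('pics/t2.png',cv2.resize(f[155:290,175:385,::-1],None,fx=3.8,fy=3.8,interpolation=cv2.INTER_CUBIC))
"
```

```text
tile centre [[ 555.72694097 -202.83452429]]
0 [[511.0, -196.0], [512.0, -262.0]]
0.018 [[533.0, -179.0], [534.0, -244.0]]
0.03 [[548.0, -168.0], [549.0, -231.0]]
0.04 [[561.0, -159.0], [562.0, -221.0]]
0.05 [[573.0, -149.0], [574.0, -211.0]]
```

View pics/t2.png

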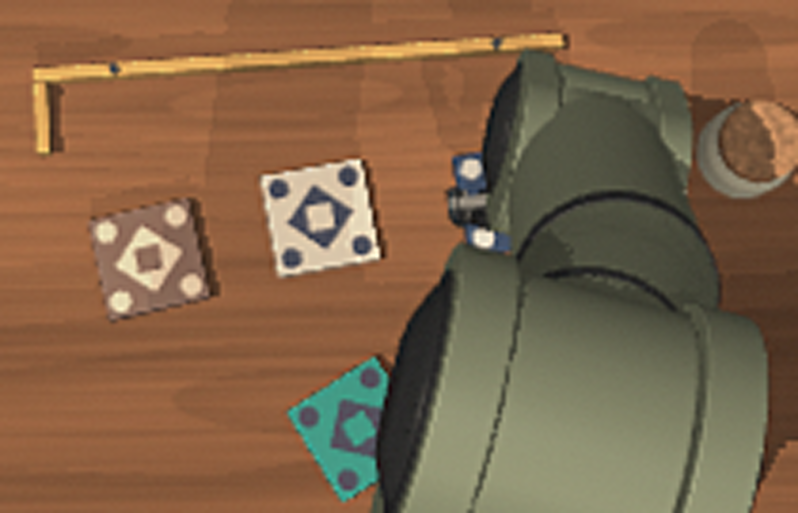

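The tile still hasn't moved. Cast onto z≈18 mm, the tips match the commanded xy, so they really are about 24 mm above the TCP. I'll back off and probe down to the worktop.

Emit:
play_rows([
  [0, 0, 15, 0, 0, 0, 50],
  [-32, -1.5, 0, 0, 0, 0, 50],
  [-32, -1.5, 0, 0, 0, 0, 50],
  [0, 0, -15, 0, 0, 0, 50],
  [0, 0, -3, 0, 0, 0, 50],
  [0, 0, 0, 0, 0, 0, 50],
])

```text
clock: 6.88
position: [0.4648, -0.2162, -0.0091]
tool_rot: [-2.688, 1.571, 0.503]
force: [0.2, 0.5, 0.0]
grip_width: 0.0498
```

Emit:
play_rows([
  [0, 0, -2, 0, 0, 0, 50],
  [0, 0, 0, 0, 0, 0, 50],
])

```text
clock: 7.12
position: [0.4643, -0.2163, -0.0112]
tool_rot: [-2.915, 1.571, 0.275]
force: [0.1, 0.9, -0.4]
grip_width: 0.0502
```

Emit:
play_rows([
  [0, 0, -2, 0, 0, 0, 50],
  [0, 0, 0, 0, 0, 0, 50],
])

```text
clock: 7.38
position: [0.4641, -0.2163, -0.0133]
tool_rot: [-0.571, 1.571, 2.619]
force: [0.4, -0.3, -0.3]
grip_width: 0.0499
```

Emit:
play_rows([
  [0, 0, -2, 0, 0, 0, 50],
  [0, 0, 0, 0, 0, 0, 50],
])

```text
clock: 7.62
position: [0.4641, -0.2163, -0.0154]
tool_rot: [-0.565, 1.571, 2.625]
force: [0.3, 0.2, 0.3]
grip_width: 0.0502
```

Emit:
play_rows([
  [0, 0, -2, 0, 0, 0, 50],
  [0, 0, 0, 0, 0, 0, 50],
])

```text
clock: 7.88
position: [0.4641, -0.2163, -0.0174]
tool_rot: [-0.613, 1.571, 2.577]
force: [-0.2, -0.1, 0.7]
grip_width: 0.0501
```

Emit:
play_rows([
  [0, 0, -2, 0, 0, 0, 50],
  [0, 0, 0, 0, 0, 0, 50],
])

```text
clock: 8.12
position: [0.4641, -0.2163, -0.0193]
tool_rot: [-0.377, 1.571, 2.813]
force: [-0.2, 0.4, -0.4]
grip_width: 0.0498
```

Emit:
play_rows([
  [0, 0, -1.5, 0, 0, 0, 50],
  [0, 0, 0, 0, 0, 0, 50],
])

```text
clock: 8.38
position: [0.4641, -0.2163, -0.0208]
tool_rot: [-0.544, 1.571, 2.646]
force: [-0.5, 0.8, 0.6]
grip_width: 0.0501
```

Emit:
play_rows([
  [0, 0, -1, 0, 0, 0, 50],
  [0, 0, 0, 0, 0, 0, 50],
])

```text
clock: 8.62
position: [0.4641, -0.2163, -0.0218]
tool_rot: [-0.835, 1.571, 2.355]
force: [-0.0, -0.7, -0.4]
grip_width: 0.0502
```

Emit:
play_rows([
  [0, 0, 2, 0, 0, 0, 50],
  [10, 0.5, 0, 0, 0, 0, 50],
  [10, 0.5, 0, 0, 0, 0, 50],
  [10, 0.5, 0, 0, 0, 0, 50],
  [5, 0.2, 0, 0, 0, 0, 50],
])

```text
clock: 9.25
position: [0.4996, -0.2145, -0.0198]
tool_rot: [-0.322, 1.57, 2.869]
force: [-3.9, -0.5, 3.8]
grip_width: 0.0498
```

Emit:
play_rows([
  [5, 0.3, 0, 0, 0, 0, 50],
  [5, 0.2, 0, 0, 0, 0, 50],
  [5, 0.3, 0, 0, 0, 0, 50],
])

```text
clock: 9.62
position: [0.5145, -0.2139, -0.0197]
tool_rot: [-3.113, 1.571, 0.077]
force: [-1.2, -0.3, -1.2]
grip_width: 0.0498
```

```bash
python3 -c "
from h import *
state()
f=vision.grab_frame('scene'); g=cv2.imread('pics/s2.png')
cv2.imwrite('pics/s3.png',cv2.resize(f[130:210,170:290,::-1],None,fx=6,fy=6,interpolation=cv2.INTER_CUBIC))"
```

```text
t 9.62 pos [ 514.5 -213.9  -19.7] F [-1.2 -0.3 -1.2] w 49.8 fingers [ 0.  0. -1.] jaw ang -87.2
```

View pics/s3.png

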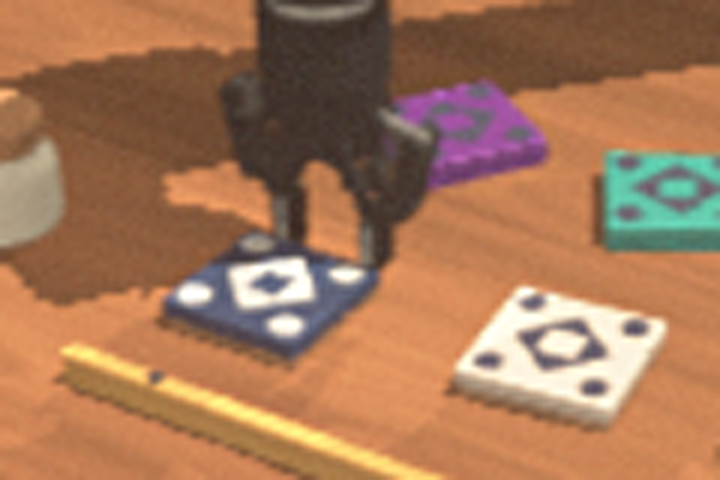

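The fingers now push the blue tile's near edge (tips around (375,250)), so z≈-20 is right. Continuing to the bar.

Emit:
play_rows([
  [10, 0.5, 0, 0, 0, 0, 50],
  [10, 0.5, 0, 0, 0, 0, 50],
  [10, 0.4, 0, 0, 0, 0, 50],
  [10, 0.5, 0, 0, 0, 0, 50],
  [8, 0.4, 0, 0, 0, 0, 50],
])

```text
clock: 10.3
position: [0.5627, -0.2115, -0.0197]
tool_rot: [-0.046, 1.571, -3.139]
force: [-3.9, -1.4, 3.5]
grip_width: 0.0499
```

Emit:
play_rows([
  [3, 0.1, 0, 0, 0, 0, 50],
  [3, 0.1, 0, 0, 0, 0, 50],
])

```text
clock: 10.55
position: [0.568, -0.2114, -0.0197]
tool_rot: [-0.105, 1.57, 3.085]
force: [-3.2, -0.5, 1.8]
grip_width: 0.0502
```

Emit:
play_rows([
  [3, 0.1, 0, 0, 0, 0, 50],
  [2, 0.1, 0, 0, 0, 0, 50],
])

```text
clock: 10.8
position: [0.5734, -0.2112, -0.0197]
tool_rot: [3.092, 1.571, -0.001]
force: [-1.9, 0.4, 0.1]
grip_width: 0.0498
```

Emit:
play_rows([
  [2, 0.1, 0, 0, 0, 0, 50],
  [2, 0.1, 0, 0, 0, 0, 50],
])

```text
clock: 11.05
position: [0.576, -0.211, -0.0199]
tool_rot: [-0.161, 1.568, 3.029]
force: [-15.6, 0.7, 12.1]
grip_width: 0.0504
```

Emit:
play_rows([
  [1, 0, 0, 0, 0, 0, 50],
  [1, 0.1, 0, 0, 0, 0, 50],
])

```text
clock: 11.3
position: [0.576, -0.2109, -0.0199]
tool_rot: [-0.161, 1.565, 3.029]
force: [-23.4, 1.9, 18.8]
grip_width: 0.05
```

Emit:
play_rows([
  [1, 0, 0, 0, 0, 0, 50],
  [1, 0.1, 0, 0, 0, 0, 50],
])

```text
clock: 11.55
position: [0.576, -0.211, -0.0201]
tool_rot: [-0.144, 1.561, 3.045]
force: [-34.3, 2.3, 28.1]
grip_width: 0.0499
```

Emit:
play_rows([
  [-12, -0.5, 0, 0, 0, 0, 50],
  [-10, 0, 40, 0, 0, 0, 50],
  [-24, 40, 0, 0, 0, 0, 50],
  [-24, 40, 0, 0, 0, 0, 50],
  [-24, 40, 0, 0, 0, 0, 50],
  [-24, 42, 0, 0, 0, 0, 50],
  [0, 0, 0, 0, 0, 0, 50],
  [0, 0, 0, 0, 0, 0, 50],
])

```text
clock: 12.55
position: [0.4639, -0.0495, 0.0205]
tool_rot: [2.989, 1.569, -0.103]
force: [-0.1, 0.8, 0.1]
grip_width: 0.0498
```

```bash
python3 -c "
from h import *
state()"
```

```text
t 12.55 pos [463.9 -49.5  20.5] F [-0.1  0.8  0.1] w 49.8 fingers [ 0.001 -0.    -1.   ] jaw ang -87.2
```

Emit:
play_rows([
  [-7, 0, -25, 0, 0, 0, 50],
  [0, 0, -15, 0, 0, 0, 50],
  [0, 0, 0, 0, 0, 0, 50],
  [12, 0.6, 0, 0, 0, 0, 50],
  [10, 0.5, 0, 0, 0, 0, 50],
  [10, 0.5, 0, 0, 0, 0, 50],
  [10, 0.4, 0, 0, 0, 0, 50],
  [10, 0.5, 0, 0, 0, 0, 50],
])

```text
clock: 13.55
position: [0.5086, -0.0468, -0.0196]
tool_rot: [0.096, 1.571, -2.996]
force: [-2.7, 0.2, 2.5]
grip_width: 0.0499
```

Emit:
play_rows([
  [10, 0.5, 0, 0, 0, 0, 50],
  [10, 0.5, 0, 0, 0, 0, 50],
  [10, 0.4, 0, 0, 0, 0, 50],
  [10, 0.5, 0, 0, 0, 0, 50],
  [10, 0.5, 0, 0, 0, 0, 50],
])

```text
clock: 14.18
position: [0.5588, -0.0443, -0.0197]
tool_rot: [-1.893, 1.571, 1.297]
force: [-3.4, 0.3, 2.0]
grip_width: 0.05
```

Emit:
play_rows([
  [3, 0.1, 0, 0, 0, 0, 50],
  [3, 0.1, 0, 0, 0, 0, 50],
])

```text
clock: 14.42
position: [0.564, -0.0442, -0.0198]
tool_rot: [-0.049, 1.57, 3.141]
force: [-3.0, -0.3, 1.2]
grip_width: 0.0497
```

Emit:
play_rows([
  [3, 0.1, 0, 0, 0, 0, 50],
  [2, 0.1, 0, 0, 0, 0, 50],
])

```text
clock: 14.68
position: [0.5681, -0.044, -0.0199]
tool_rot: [-0.062, 1.569, 3.128]
force: [-15.0, 1.2, 12.8]
grip_width: 0.0501
```

Emit:
play_rows([
  [2, 0.1, 0, 0, 0, 0, 50],
  [1, 0.1, 0, 0, 0, 0, 50],
])

```text
clock: 14.92
position: [0.568, -0.044, -0.0202]
tool_rot: [-0.017, 1.563, -3.11]
force: [-27.5, 0.2, 22.1]
grip_width: 0.0502
```

Emit:
play_rows([
  [-12, -0.5, 0, 0, 0, 0, 50],
  [-15, 0, 40, 0, 0, 0, 50],
  [-30, 36, 0, 0, 0, 0, 50],
  [-30, 36, 0, 0, 0, 0, 50],
  [-30, 36, 0, 0, 0, 0, 50],
  [-31, 36, 0, 0, 0, 0, 50],
  [0, 0, 0, 0, 0, 0, 50],
  [0, 0, 0, 0, 0, 0, 50],
])

```text
clock: 15.92
position: [0.4248, 0.0997, 0.0205]
tool_rot: [-3.059, 1.57, 0.132]
force: [0.6, -0.5, -0.4]
grip_width: 0.05
```

Emit:
play_rows([
  [0, 0, -25, 0, 0, 0, 50],
  [0, 0, -15, 0, 0, 0, 50],
  [0, 0, 0, 0, 0, 0, 50],
  [12, 0.6, 0, 0, 0, 0, 50],
  [10, 0.5, 0, 0, 0, 0, 50],
  [10, 0.5, 0, 0, 0, 0, 50],
  [10, 0.4, 0, 0, 0, 0, 50],
  [10, 0.5, 0, 0, 0, 0, 50],
])

```text
clock: 16.92
position: [0.4766, 0.1021, -0.0196]
tool_rot: [0.301, 1.57, -2.792]
force: [-4.2, -0.3, 3.3]
grip_width: 0.0498
```

Emit:
play_rows([
  [10, 0.5, 0, 0, 0, 0, 50],
  [10, 0.5, 0, 0, 0, 0, 50],
  [10, 0.4, 0, 0, 0, 0, 50],
  [10, 0.5, 0, 0, 0, 0, 50],
  [10, 0.5, 0, 0, 0, 0, 50],
  [10, 0.5, 0, 0, 0, 0, 50],
  [10, 0.5, 0, 0, 0, 0, 50],
])

```text
clock: 17.8
position: [0.5468, 0.1057, -0.0197]
tool_rot: [-1.561, 1.571, 1.629]
force: [-3.4, -0.5, 3.3]
grip_width: 0.0499
```

Emit:
play_rows([
  [6, 0.3, 0, 0, 0, 0, 50],
  [4, 0.2, 0, 0, 0, 0, 50],
])

```text
clock: 18.05
position: [0.5563, 0.1062, -0.0198]
tool_rot: [-0.043, 1.571, -3.136]
force: [-4.3, -0.2, 2.2]
grip_width: 0.0499
```

Emit:
play_rows([
  [3, 0.1, 0, 0, 0, 0, 50],
  [3, 0.1, 0, 0, 0, 0, 50],
])

```text
clock: 18.3
position: [0.561, 0.1063, -0.0199]
tool_rot: [0.064, 1.568, -3.029]
force: [-17.4, 0.3, 11.8]
grip_width: 0.0498
```

Emit:
play_rows([
  [2, 0.1, 0, 0, 0, 0, 50],
  [1, 0.1, 0, 0, 0, 0, 50],
])

```text
clock: 18.55
position: [0.561, 0.1063, -0.0202]
tool_rot: [0.102, 1.563, -2.99]
force: [-29.8, -0.3, 23.6]
grip_width: 0.0497
```

Emit:
play_rows([
  [-12, -0.5, 0, 0, 0, 0, 50],
  [-4, 0, 50, 0, 0, 0, 50],
  [10, -45, 30, 0, 0, 10, 50],
  [10, -45, 0, 0, 0, 10, 50],
  [10, -45, 0, 0, 0, 10, 50],
  [10, -45, 0, 0, 0, 10, 50],
  [10, -45, 0, 0, 0, 10, 50],
  [10, -45, 0, 0, 0, 10, 50],
])

```text
clock: 19.55
position: [0.6097, -0.1656, 0.0604]
tool_rot: [1.968, 1.569, -0.072]
force: [0.1, -0.5, 0.5]
grip_width: 0.0502
```

Emit:
play_rows([
  [8, -41, 0, 0, 0, 10, 50],
  [8, -41, 0, 0, 0, 10, 50],
  [6, -39, 0, 0, 0, 10, 50],
  [0, 0, 0, 0, 0, 0, 50],
  [0, 0, 0, 0, 0, 0, 50],
])

```text
clock: 20.18
position: [0.6312, -0.2843, 0.0602]
tool_rot: [2.519, 1.57, 0.996]
force: [0.3, 0.3, 0.6]
grip_width: 0.0498
```

```bash
python3 -c "
from h import *
state()
f=vision.grab_frame('top'); cv2.imwrite('pics/t4.png',cv2.resize(f[150:290,170:390,::-1],None,fx=3.6,fy=3.6,interpolation=cv2.INTER_CUBIC))"
```

```text
t 20.18 pos [ 631.2 -284.3   60.2] F [0.3 0.3 0.6] w 49.8 fingers [ 0.     0.001 -1.   ] jaw ang 2.7
```

View pics/t4.png

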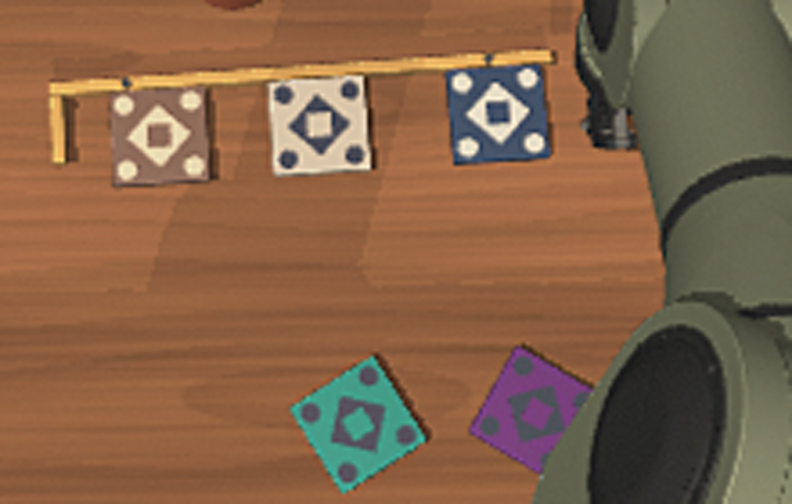

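All three tiles (160,136), (319,124) and (497,112) lie flush on the long bar. Now I push the row from the blue end.

Emit:
play_rows([
  [0, 0, -40, 0, 0, 0, 50],
  [0, 0, -25, 0, 0, 0, 50],
  [0, 0, -15, 0, 0, 0, 50],
  [0, 0, 0, 0, 0, 0, 50],
  [-0.4, 8, 0, 0, 0, 0, 50],
  [-0.4, 8, 0, 0, 0, 0, 50],
  [-0.4, 8, 0, 0, 0, 0, 50],
])

```text
clock: 21.1
position: [0.6305, -0.261, -0.0188]
tool_rot: [0.833, 1.569, -0.689]
force: [0.6, -5.3, 4.1]
grip_width: 0.05
```

Emit:
play_rows([
  [-0.5, 10, 0, 0, 0, 0, 50],
  [-0.5, 10, 0, 0, 0, 0, 50],
  [-0.5, 10, 0, 0, 0, 0, 50],
  [-0.4, 10, 0, 0, 0, 0, 50],
  [-0.5, 10, 0, 0, 0, 0, 50],
])

```text
clock: 21.72
position: [0.6275, -0.2103, -0.0197]
tool_rot: [-0.935, 1.571, -2.457]
force: [0.8, -5.2, 3.5]
grip_width: 0.0501
```

Emit:
play_rows([
  [-0.5, 10, 0, 0, 0, 0, 50],
  [-0.5, 10, 0, 0, 0, 0, 50],
  [-0.5, 10, 0, 0, 0, 0, 50],
  [-0.4, 10, 0, 0, 0, 0, 50],
  [-0.5, 10, 0, 0, 0, 0, 50],
])

```text
clock: 22.35
position: [0.625, -0.1606, -0.0197]
tool_rot: [-0.378, 1.57, -1.9]
force: [0.5, -7.1, 4.2]
grip_width: 0.0497
```

Emit:
play_rows([
  [-0.5, 10, 0, 0, 0, 0, 50],
  [-0.5, 10, 0, 0, 0, 0, 50],
  [-0.5, 10, 0, 0, 0, 0, 50],
  [-0.4, 10, 0, 0, 0, 0, 50],
  [-0.4, 8, 0, 0, 0, 0, 50],
])

```text
clock: 22.98
position: [0.6226, -0.1129, -0.0197]
tool_rot: [-0.489, 1.57, -2.012]
force: [0.8, -8.6, 5.4]
grip_width: 0.0498
```

Emit:
play_rows([
  [-0.2, 5, 0, 0, 0, 0, 50],
  [-0.2, 4, 0, 0, 0, 0, 50],
])

```text
clock: 23.22
position: [0.6222, -0.1041, -0.0197]
tool_rot: [-0.358, 1.57, -1.88]
force: [1.4, -8.4, 4.2]
grip_width: 0.0499
```

Emit:
play_rows([
  [-0.1, 3, 0, 0, 0, 0, 50],
  [-0.1, 3, 0, 0, 0, 0, 50],
])

```text
clock: 23.48
position: [0.6219, -0.0984, -0.0197]
tool_rot: [-0.504, 1.57, -2.026]
force: [-0.7, -9.2, 5.1]
grip_width: 0.0501
```

Emit:
play_rows([
  [-0.1, 2, 0, 0, 0, 0, 50],
  [-0.1, 2, 0, 0, 0, 0, 50],
])

```text
clock: 23.72
position: [0.6217, -0.0944, -0.0197]
tool_rot: [-0.524, 1.57, -2.046]
force: [0.4, -8.8, 4.6]
grip_width: 0.0501
```

Emit:
play_rows([
  [-0.1, 2, 0, 0, 0, 0, 50],
  [-0.1, 2, 0, 0, 0, 0, 50],
])

```text
clock: 23.98
position: [0.6215, -0.0905, -0.0197]
tool_rot: [-0.494, 1.57, -2.016]
force: [0.4, -8.6, 5.0]
grip_width: 0.0502
```

Emit:
play_rows([
  [0, 1, 0, 0, 0, 0, 50],
  [0, 0, 0, 0, 0, 0, 50],
])

```text
clock: 24.22
position: [0.6215, -0.0899, -0.0197]
tool_rot: [-0.35, 1.569, -1.873]
force: [0.4, -10.5, 3.9]
grip_width: 0.05
```

Emit:
play_rows([
  [-0.1, 2, 0, 0, 0, 0, 50],
  [0, 0, 0, 0, 0, 0, 50],
])

```text
clock: 24.48
position: [0.6214, -0.0898, -0.0197]
tool_rot: [-0.166, 1.567, -1.69]
force: [1.1, -18.4, 4.3]
grip_width: 0.0499
```

Emit:
play_rows([
  [-0.1, 2, 0, 0, 0, 0, 50],
  [0, 0, 0, 0, 0, 0, 50],
])

```text
clock: 24.72
position: [0.6213, -0.0898, -0.0197]
tool_rot: [-0.121, 1.565, -1.646]
force: [2.4, -27.0, 4.0]
grip_width: 0.0503
```

Emit:
play_rows([
  [0.8, -18, 0, 0, 0, 0, 50],
  [0, -6, 50, 0, 0, 0, 50],
  [-10, -40, 50, 0, 0, 0, 50],
  [-10, -45, 20, 0, 0, 0, 50],
  [-10, -45, 0, 0, 0, 0, 50],
  [-10, -45, 0, 0, 0, 0, 50],
  [-10, -45, 0, 0, 0, 0, 50],
  [0, 0, 0, 0, 0, 0, 50],
])

```text
clock: 25.72
position: [0.5709, -0.331, 0.0978]
tool_rot: [-1.399, 1.569, -2.926]
force: [-0.5, 0.4, -0.4]
grip_width: 0.0503
```

```bash
python3 - <<'E'
from h import *
state()
f=vision.grab_frame('top'); cv2.imwrite('pics/t5r.png',f[:,:,::-1]); cv2.imwrite('pics/t5.png',cv2.resize(f[155:235,180:300,::-1],None,fx=6.5,fy=6.5,interpolation=cv2.INTER_CUBIC))
h=cv2.cvtColor(f,cv2.COLOR_RGB2HSV).astype(int);H,S,V=[h[...,i] for i in range(3)]
m=(((S<105)|((H>100)&(H<125)&(S>60)))*255).astype(np.uint8); m[:165]=0;m[225:]=0;m[:,:183]=0;m[:,290:]=0
for c in cv2.findContours(m,cv2.RETR_EXTERNAL,cv2.CHAIN_APPROX_NONE)[0]:
    if cv2.contourArea(c)>60: print(cv2.minAreaRect((cast('top',c,.018)*1e3).astype(np.float32)))
E
```

```text
t 25.73 pos [ 570.9 -331.    97.8] F [-0.5  0.4 -0.4] w 50.3 fingers [-0.001 -0.    -1.   ] jaw ang 2.5
((616.701904296875, 54.29685974121094), (91.98648071289062, 269.4497985839844), 2.366415023803711)
```

View pics/t5.png

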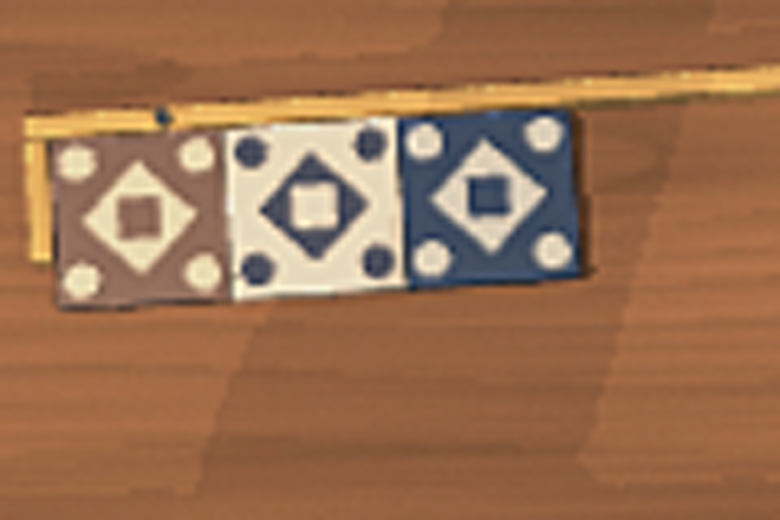

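The row measures 269.4 × 92 mm with no visible gaps, and it sits against both bars (corner about (45,135)). Time is left, so I'll re-press each tile against the long bar; the touch positions also check that it's flush.

Emit:
play_rows([
  [-5, 36, 0, 0, 0, -10, 50],
  [-5, 36, 0, 0, 0, -10, 50],
  [-5, 36, 0, 0, 0, -10, 50],
  [-5, 36, 0, 0, 0, -10, 50],
  [-5, 36, 0, 0, 0, -10, 50],
  [-5, 36, 0, 0, 0, -10, 50],
  [0, 36, 0, 0, 0, -10, 50],
  [0, 36, 0, 0, 0, -10, 50],
])

```text
clock: 26.78
position: [0.5423, -0.0364, 0.0984]
tool_rot: [-1.42, 1.57, 1.941]
force: [0.6, 0.6, 0.6]
grip_width: 0.0497
```

Emit:
play_rows([
  [0, 6, 0, 0, 0, -10, 50],
  [0, 0, -40, 0, 0, 0, 50],
  [0, 0, -30, 0, 0, 0, 50],
  [0, 0, 0, 0, 0, 0, 50],
  [0, 0, 0, 0, 0, 0, 50],
])

```text
clock: 27.4
position: [0.5431, -0.0328, 0.0294]
tool_rot: [-2.518, 1.57, 0.673]
force: [0.4, -0.1, 0.2]
grip_width: 0.0501
```

```bash
python3 -c "
from h import *
state()"
```

```text
t 27.40 pos [543.1 -32.8  29.4] F [ 0.4 -0.1  0.2] w 50.1 fingers [ 0.001  0.    -1.   ] jaw ang -87.2
```

Emit:
play_rows([
  [0, -3, -30, 0, 0, 0, 50],
  [0, 0, -19, 0, 0, 0, 50],
  [10, 0.5, 0, 0, 0, 0, 50],
  [9, 0.4, 0, 0, 0, 0, 50],
  [3, 0.1, 0, 0, 0, 0, 50],
  [2, 0.1, 0, 0, 0, 0, 50],
  [0, 0, 0, 0, 0, 0, 50],
])

```text
clock: 28.28
position: [0.5667, -0.0355, -0.0203]
tool_rot: [0.447, 1.571, -2.646]
force: [-1.7, -1.1, 0.9]
grip_width: 0.0499
```

Emit:
play_rows([
  [2, 0.1, 0, 0, 0, 0, 50],
  [0, 0, 0, 0, 0, 0, 50],
])

```text
clock: 28.52
position: [0.5676, -0.0355, -0.0206]
tool_rot: [0.017, 1.569, -3.076]
force: [-7.6, 0.3, 6.2]
grip_width: 0.0499
```

Emit:
play_rows([
  [1.5, 0.1, 0, 0, 0, 0, 50],
  [-14, -0.6, 0, 0, 0, 0, 50],
  [-2, 45, 0, 0, 0, 0, 50],
  [-2, 45, 0, 0, 0, 0, 50],
  [0, 0, 0, 0, 0, 0, 50],
  [7, 0.3, 0, 0, 0, 0, 50],
  [3, 0.2, 0, 0, 0, 0, 50],
  [0, 0, 0, 0, 0, 0, 50],
])

```text
clock: 29.52
position: [0.5626, 0.0537, -0.0205]
tool_rot: [2.563, 1.57, -0.531]
force: [-0.2, 0.4, -0.1]
grip_width: 0.0498
```

Emit:
play_rows([
  [2, 0.1, 0, 0, 0, 0, 50],
  [0, 0, 0, 0, 0, 0, 50],
])

```text
clock: 29.78
position: [0.5634, 0.054, -0.0207]
tool_rot: [0.25, 1.569, -2.844]
force: [-4.1, -2.0, 3.1]
grip_width: 0.0496
```

Pale makes contact at 563.4 mm (expected 563.5). Next is taupe.

Emit:
play_rows([
  [2, 0.1, 0, 0, 0, 0, 50],
  [-14, -0.6, 0, 0, 0, 0, 50],
  [-2, 45, 0, 0, 0, 0, 50],
  [-2, 45, 0, 0, 0, 0, 50],
  [0, 0, 0, 0, 0, 0, 50],
  [7, 0.3, 0, 0, 0, 0, 50],
  [3, 0.2, 0, 0, 0, 0, 50],
  [0, 0, 0, 0, 0, 0, 50],
])

```text
clock: 30.78
position: [0.5587, 0.1438, -0.0205]
tool_rot: [2.125, 1.571, -0.969]
force: [-0.1, -0.4, -0.0]
grip_width: 0.05
```

Emit:
play_rows([
  [2, 0.1, 0, 0, 0, 0, 50],
  [0, 0, 0, 0, 0, 0, 50],
])

```text
clock: 31.02
position: [0.5591, 0.1441, -0.0207]
tool_rot: [0.275, 1.568, -2.819]
force: [-6.6, -1.9, 4.5]
grip_width: 0.05
```

Emit:
play_rows([
  [1, 0.1, 0, 0, 0, 0, 50],
  [0, 0, 0, 0, 0, 0, 50],
])

```text
clock: 31.28
position: [0.5591, 0.144, -0.0208]
tool_rot: [0.247, 1.566, -2.847]
force: [-12.5, -2.6, 8.9]
grip_width: 0.0497
```

All three tiles are seated on the bar line. Retreat and take a final look.

Emit:
play_rows([
  [-15, -0.7, 0, 0, 0, 0, 50],
  [-10, 0, 50, 0, 0, 0, 50],
  [-10, -40, 50, 0, 0, 0, 50],
  [-10, -50, 30, 0, 0, 0, 50],
  [-10, -55, 20, 0, 0, 0, 50],
  [-10, -55, 0, 0, 0, 0, 50],
  [0, -55, 0, 0, 0, 0, 50],
  [0, -55, 0, 0, 0, 0, 50],
])

```text
clock: 32.28
position: [0.4964, -0.1663, 0.1281]
tool_rot: [3.074, 1.57, -0.019]
force: [0.6, 0.4, -0.0]
grip_width: 0.05
```

Emit:
play_rows([
  [0, -55, 0, 0, 0, 0, 50],
  [0, -55, 0, 0, 0, 0, 50],
  [0, -55, 0, 0, 0, 0, 50],
  [0, 0, 0, 0, 0, 0, 50],
  [0, 0, 0, 0, 0, 0, 50],
])

```text
clock: 32.9
position: [0.4964, -0.329, 0.1275]
tool_rot: [-1.208, 1.57, 1.982]
force: [-0.2, 1.1, 0.5]
grip_width: 0.0504
```

```bash
python3 - <<'E'
from h import *
state()
f=vision.grab_frame('top'); g=vision.grab_frame('scene')
A=cv2.resize(f[155:235,180:300],(600,400),interpolation=cv2.INTER_CUBIC); B=cv2.resize(g[170:250,200:420],(600,218),interpolation=cv2.INTER_CUBIC)
cv2.imwrite('pics/fin.png',cv2.resize(np.vstack([A,B])[:,:,::-1],(582,600)))
h=cv2.cvtColor(f,cv2.COLOR_RGB2HSV).astype(int);H,S,V=[h[...,i] for i in range(3)]
m=(((S<105)|((H>100)&(H<125)&(S>60)))*255).astype(np.uint8); m[:165]=0;m[225:]=0;m[:,:183]=0;m[:,290:]=0
for c in cv2.findContours(m,cv2.RETR_EXTERNAL,cv2.CHAIN_APPROX_NONE)[0]:
    if cv2.contourArea(c)>60: print(cv2.minAreaRect((cast('top',c,.018)*1e3).astype(np.float32)))
E
```

```text
t 32.90 pos [ 496.4 -329.   127.5] F [-0.2  1.1  0.5] w 50.4 fingers [-0.     0.001 -1.   ] jaw ang -87.2
((617.020263671875, 54.352806091308594), (91.85332489013672, 269.6556396484375), 2.8840224742889404)
```

View pics/fin.png

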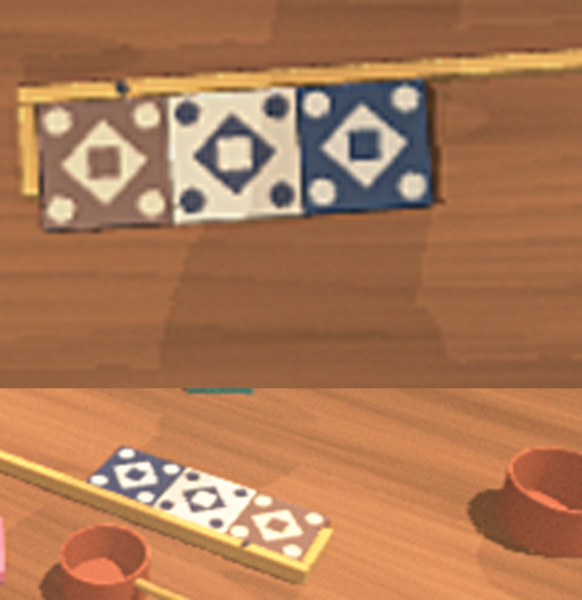

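The final picture shows the closed row (taupe, pale, blue) flush against the long bar, with taupe against the short bar at about (38,165). The pans are undisturbed. Handing in.

```bash
python3 -c "
from workcell import workorder
print(workorder.job_done())"
```

```text
the job is handed in; nothing more can be done
None
```

The three tiles now lie in one closed row, with taupe at the short bar, then pale, then blue. All are flush against the long bar, and I handed the job in at about 33 s of the 64 s allowed.

**How it was done:** I pushed each tile square onto the long bar with the half-open fingers. Then I pushed the whole row from the blue end until it stopped against the short bar. Last, I pressed each tile lightly onto the long bar once more.

**Last checks:**
- **Row size:** it measures 269.7 × 91.9 mm against a nominal 270 × 90 mm, so there are no visible gaps.
- **Alignment:** the row lies at 2.9° and the rail at 2.65°, within the noise of the measurement.
- **Flush on the long bar:** the re-press met each tile within about 0.1 mm of where it should sit.
- **Forces:** push readings at the wrist stayed below about 45 N, against the 120 N limit.
- **Other objects:** neither pan was touched. The salt jar is not in the final picture, but the arm kept clear of it.

**What went wrong:** my first two push attempts passed over the blue tile without moving it. The half-open fingertips stood about 24 mm above the nominal tool point, where I had expected 13 mm at most. I corrected this by lowering the tool.

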